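# Fill the row of stones on the airing board, then wedge the board up

### The job

First stand the third stone upright in the gap between the two stones on the hinged airing board, squarely in line with them and about midway, and let go of it. Then lay the wooden wedge flat on the bench and push its thin end under the steel-edged free end of the board until that end just lifts off its base, about 5 mm, and finish there while still gripping the wedge, with only the wedge holding that end up. Leave the two standing stones and everything else on the bench where they are.

Things in the scene. Friction and masses are not known exactly. Their poses are not given: they have to be found in the camera images.
- stone_a_mid (a point): Centre of one grey stone block standing on the board, 46 (own x) by 34 (own y) by 60 mm high (z up), 0.22 kg; the one nearer the hinge. Its axes are parallel to the base's. The row runs along its own y; the gap and stone b lie on its -y side.
- stone_b_mid (a point): Centre of the other, equal block on the board, 92 mm from stone a's centre along the row, nearer the free end: the gap between them is 58 mm, so the third stone stands in it with about 12 mm on either side.
- stone_c_mid (a point): Centre (30 mm above its underside) of the third, equal stone block, 46 (own x) by 34 (own y) by 60 mm high, 0.15 to 0.31 kg, standing loose on the bench beyond the hinge end, at any small turn. In the row its 46 mm side lies across the row as with the others, so it is best gripped across the 46 mm (along its own x).
- base: Fixed wooden base of the board, on the bench; origin on the bench under the board's middle, z up. Two rails 16 mm high and wide run along its own y, their inner faces 54 mm either side of the middle line; a hinge block stands at its +y end (130 mm from the origin). Between the rails the bare bench is open at the -y end, and the wedge enters there, along +y and midway between the rails. Its y axis is within 0.2 rad of the world's.
- board (a joint): Hinge of the plywood board (140 mm wide, 245 mm long, 15 mm thick, its top 32 mm above the bench at rest). 0 = free end resting on the base; grows in rad as the free end rises. The free end is 250 mm from the hinge line, so 0.02 rad is 5 mm of lift there. Moves freely, and falls back by weight.
- nose (a point): Middle of the lower edge of the free end: underside of a round steel bar, 12 mm thick and 140 mm long across the board; 14 mm above the bench when at rest. It lies 125 mm from the base's origin along the base's -y.
- wedge_grip (a point): Middle of the upright grip block at the thick end of the light wooden wedge: 30 mm wide (own x), 35 mm long (own y), 44 mm high; this point is 26 mm above the wedge's underside. The wedge (0.12 kg) lies on the bench; its own +y points towards the thin end, z up.
- wedge_tip (a point): Middle of the wedge's thin end, 157.5 mm from the grip point along the wedge's +y and 3 mm above its underside. The wedge is 36 mm wide and 6 mm thick at this end, and its top rises evenly (16 mm in 100) over 140 mm to 28 mm next to the grip block. It thus meets the resting board's edge when about 50 mm of it are past the edge, and each 10 mm more lift the edge by 1.6 mm. Pushing takes about 3 to 10 N.
- hammer: Hammer lying on the far side of the bench, 240 mm long. Leave alone.
- chisel: Wood-handled chisel lying on the bench, 210 mm long, 26 mm high, origin under its middle. Leave alone.
- offcut: Wood offcut 40 x 95 x 22 mm lying between the robot and the board. Leave alone.
- pencil: Flat red carpenter's pencil, 180 mm long. Leave alone.
- chip: Low flat chip of stone, 50 x 42 x 24 mm. Leave alone.
- tin: Steel tin, 60 mm across and 60 mm high, origin under its middle. Leave alone.
- rasp: Dark flat steel rasp, 24 x 200 x 7 mm. Leave alone.
There are look-alikes about, which are no part of the job. What is shaped like the part that bears wedge_grip but blue is not meant. Leave any yellow look-alike of the part that bears stone_c_mid alone.

How it is judged:
By the outcome, as a careful person would: the job done as asked, in the order asked, and still so for the second after the job is handed in, while the arm keeps its last pose, push and grip.
It also fails if it takes over 59 s, if anything falls off the work surface, if the arm or the gripper's body presses on something with over 40 N, if the wrist force passes 120 N, or if a joint passes its speed limit or range.

### The arm

A 6-joint arm with a two-finger parallel gripper is mounted at the origin on the work surface. World frame = base frame: x ahead of the robot, y to its left, z up, the work surface at z = 0. Lengths are in mm, angles in rad, forces in N, time in s.
With the tool pointing down it reaches from about 350 to 975 mm from the base axis. Payload 7.1 kg.
Tool frame: the origin (TCP) lies on the front face of the gripper's body, between the roots of the fingers; the fingertips stand 80 mm ahead of it and the grasp point (between the pads) lies 61 mm ahead of it (env.tips_ahead is the distance from the TCP to the fingertips, in mm); z points along the fingers, y is the direction in which the jaws open and shut (so a half turn about z gives the same grasp; the last joint's range is limited). The gripper opens to 88 mm and grips with 3 to 60 N. Pads are 20 mm wide; open, the fingers measure 115 mm over their backs; the gripper's body (75 mm by 178 mm) begins 61 mm behind the grasp point.
Start: joints at [1.158, 0.423, 1.63, -0, 1.089, -0.019], TCP at [239.781, 577.157, 302.675] pointing down, gripper open.
Joint ranges: [-3, 3], [-0.9, 2.11], [0.09, 2.58], [-1.31, 4.45], [0.11, 2.69], [-2.54, 2.54]. Speed limits (rad/s): [2.39, 2.39, 3.01, 3.14, 3.14, 3.14].

### API

Orientations are given as a unit quaternion [x, y, z, w].
In Python, from station import env, set_gripper, viewer, workorder gives the robot as it stands. Calls block until the motion is done:
- env.reach(position, orientation): joint-space move of the TCP to a pose.
- env.move_l(position, rot=None, rate=150, f_stop=None): straight line of the TCP; rot=None keeps the orientation; rate is the mean speed in mm/s. With f_stop (N) it stops when the force on the tool has changed by that much, and returns True; else False.
- env.move_joints(angles): joint-space move.
- set_gripper(opening): finger opening in mm; the grip force is fixed at half the most; returns when the fingers have stopped.
- env.hold(seconds).
- env.ik(position, orientation): joint angles nearest the present ones, or None.
- env.read_state(): the state.
- viewer.camera(name): name is "side" or "top" or "wrist"; returns the picture (384x512x3 uint8, blue, green, red); there is no depth.
- viewer.camera_params(name): a dict with "fx", "fy", "cx", "cy" (pixels), "pose" (4x4, takes a point from camera to world coordinates); the wrist camera has in their place "tool_from_camera" (4x4, takes a point from camera to tool coordinates, whose origin is the TCP and whose axes are the flange's). Camera axes: x right, y up, looking along -z (the intrinsics and any distortion apply to the point x, -y, -z); pixel columns grow to the right and rows downward; lengths in mm; the calibration is good to about 2 mm. A picture is of the moment at which its call begins: read the wrist's pose just before it. camera_params takes no time and is no camera call.
A pose or a line that the arm cannot do raises env.IKError and nothing moves.
- workorder.sign_off(): hands the job in, once; it reports no verdict.
The state is a dict: "time_s": time; "qpos": joint angles; "dq": joint speeds; "tau": joint torques, N m; "tool_pos": TCP position; "orientation": TCP orientation; "force": force on the tool from outside, world axes, zero at the start; "wrist_torque": the same for the moment, N m; "width": finger opening in mm.
Only numpy, scipy, OpenCV 4.12 (cv2) and the standard library are available. Lean on these libraries where they do the work, as an engineer would, in place of code of your own. Each camera call takes 0.05 s, during which the arm holds its last target. There are 200 camera calls.

## Working session

There is one attempt and no reset: what is moved stays moved. The work goes in short steps, each a Python script; the robot and the scene stay as the last script left them, time stands still between calls to the robot, and variables do not carry over. Pictures are saved under pics/ and viewed, about 8 in all and at most 12, crops included, and the job is handed in when it is done.

```bash
ls; mkdir -p pics; python3 - <<'E'
from station import env, viewer
import cv2, numpy as np
a=viewer.camera("top"); b=viewer.camera("side")
cv2.imwrite("pics/top0.png",a); cv2.imwrite("pics/side0.png",b)
cv2.imwrite("pics/both0.png",cv2.resize(a,(800,600),interpolation=cv2.INTER_CUBIC))
for n in("top","side","wrist"): print(n,{k:np.round(v,3).tolist() if not isinstance(v,str) else v for k,v in viewer.camera_params(n).items()})
print(env.read_state()["time_s"])
E
```

```text
pics
top {'fx': 427.565, 'fy': 427.565, 'cx': 259.499, 'cy': 192.591, 'pose': [[-0.022, 0.993, -0.114, 360.52], [-1.0, -0.02, 0.015, -36.138], [0.012, 0.114, 0.993, 1484.252], [0.0, 0.0, 0.0, 1.0]]}
side {'fx': 401.745, 'fy': 401.745, 'cx': 259.945, 'cy': 192.615, 'pose': [[0.738, 0.327, -0.59, -137.592], [-0.674, 0.367, -0.641, -762.0], [0.007, 0.871, 0.491, 617.018], [0.0, 0.0, 0.0, 1.0]]}
wrist {'fx': 297.802, 'fy': 297.802, 'cx': 253.303, 'cy': 198.039, 'tool_from_camera': [[0.0, 0.97, 0.241, 64.753], [1.0, -0.0, 0.001, -0.142], [0.001, 0.241, -0.97, -82.567], [0.0, 0.0, 0.0, 1.0]]}
0.1
```

View pics/both0.png

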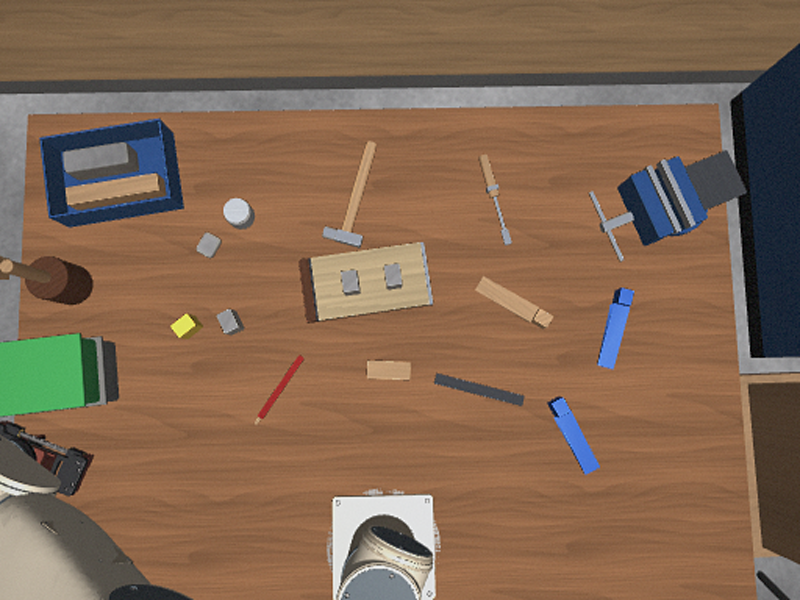

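View pics/side0.png

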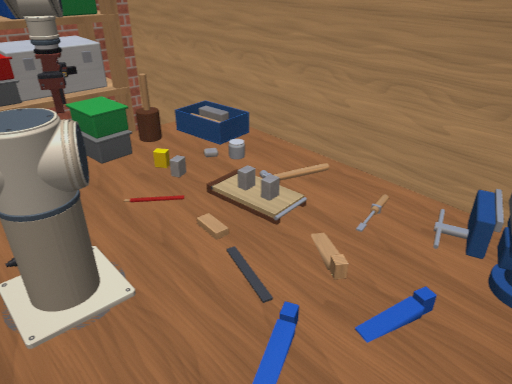

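Candidates in the 800-px top view:
- **Stone c:** the grey block at (229,321) stands tall in the side view at (178,166). The yellow block at (184,325) is the look-alike. The grey one at (208,244) is low in the side view at (210,152), so it is the chip.
- **Wedge:** the wooden one at (514,302), with its grip block at (543,318). The blue ones at (615,328) and (573,435) are look-alikes.

The board's hinge is at (308,290), its free end at (430,273), and the standing stones are at (350,281) and (393,275).

```bash
cat > h.py <<'E'
import numpy as np, cv2
from scipy.spatial.transform import Rotation as R
from station import env, set_gripper, viewer, workorder
def snap(name):
    p=viewer.camera_params(name); s=env.read_state(); im=viewer.camera(name)
    if name=="wrist":
        T=np.eye(4); T[:3,:3]=R.from_quat(s["orientation"]).as_matrix(); T[:3,3]=s["tool_pos"]; P=T@np.array(p["tool_from_camera"])
    else: P=np.array(p["pose"])
    return im,dict(fx=p["fx"],fy=p["fy"],cx=p["cx"],cy=p["cy"],P=P)
def cast(c,uv,z):
    uv=np.atleast_2d(np.asarray(uv,float))
    d=np.c_[(uv[:,0]-c["cx"])/c["fx"],-(uv[:,1]-c["cy"])/c["fy"],-np.ones(len(uv))]@c["P"][:3,:3].T
    o=c["P"][:3,3]; return (o+d*((z-o[2])/d[:,2])[:,None])[:,:2]
def proj(c,X):
    q=(np.atleast_2d(X)-c["P"][:3,3])@c["P"][:3,:3]
    return np.c_[c["cx"]-c["fx"]*q[:,0]/q[:,2],c["cy"]+c["fy"]*q[:,1]/q[:,2]]
def down(yaw):  # tool z down; tool y (jaws) at world angle yaw
    y=np.array([np.cos(yaw),np.sin(yaw),0]); z=np.array([0,0,-1.]); return R.from_matrix(np.c_[np.cross(y,z),y,z]).as_quat()
E
python3 - <<'E'
from h import *
im,c=snap("top"); k=1.5625
for n,uv,z in [("stone_c",(229,318),60),("yellow",(184,325),60),("chip",(208,244),24),("A",(350,278),92),("B",(393,272),92),("hingeTL",(309,258),32),("freeTR",(424,243),32),("freeBR",(433,304),32),("hingeBL",(317,321),32),("grip",(543,318),48),("tip",(480,285),6)]:
    print(n,cast(c,np.array(uv)/k,z).round(0))
s=cv2.imread("pics/side0.png")
f=lambda i,x,y,w,h:cv2.resize(i[y:y+h,x:x+w],(400,300),interpolation=cv2.INTER_CUBIC)
cv2.imwrite("pics/crop1.png",np.vstack([np.hstack([f(im,100,140,80,60),f(s,145,130,80,60)]),np.hstack([f(im,290,160,100,75),f(s,290,215,100,75)])]))
st=env.read_state(); print(R.from_quat(st["orientation"]).as_matrix().round(2))
E
```

```text
stone_c [[495. 320.]]
yellow [[482. 415.]]
chip [[664. 376.]]
A [[571.  59.]]
B [[582. -32.]]
hingeTL [[626. 152.]]
freeTR [[ 655. -102.]]
freeBR [[ 519. -118.]]
hingeBL [[487. 136.]]
grip [[ 482. -354.]]
tip [[ 563. -226.]]
[[-0.92  0.38 -0.  ]
 [ 0.38  0.92 -0.  ]
 [-0.   -0.   -1.  ]]
```

View pics/crop1.png

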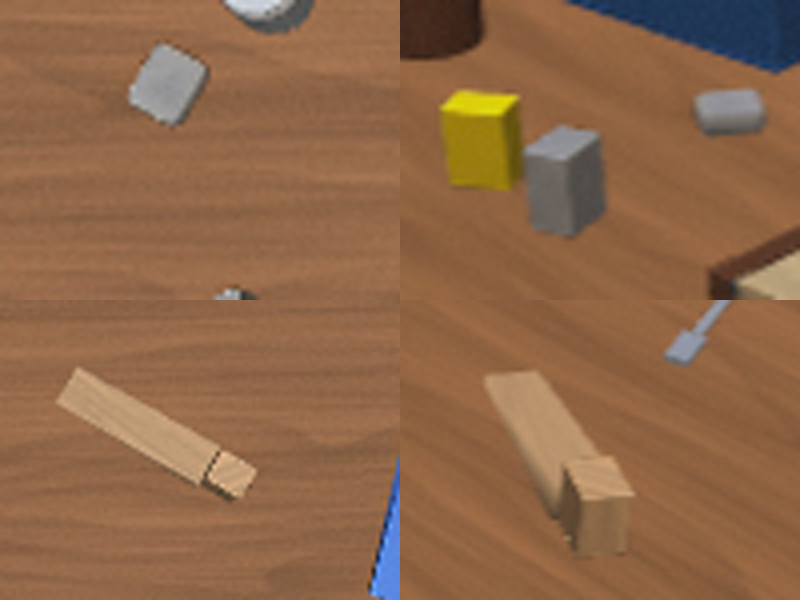

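Crop check: the grey tall block is stone c, with yellow beside it and the chip low. The wooden wedge is confirmed, with its grip block to the lower right. A to B measures 92 mm, as given. Next I'll take close wrist views.

```bash
python3 - <<'E'
from h import *
import pickle
D={}
q=down(0.0)
for n,p in [("wedge",(520,-380,300)),("board",(576,-70,320)),("c",(495,250,300))]:
    env.reach(p,q); env.hold(0.2); D[n]=snap("wrist")
pickle.dump(D,open("d.pkl","wb"))
f=lambda i:cv2.resize(i,(400,300),interpolation=cv2.INTER_AREA)
cv2.imwrite("pics/w1.png",np.vstack([np.hstack([f(D["wedge"][0]),f(D["board"][0])]),np.hstack([f(D["c"][0]),f(D["c"][0])*0])]))
s=env.read_state();print(s["time_s"],np.round(s["qpos"],2),s["force"])
E
```

```text
6.825 [ 0.44  0.32  1.79 -0.    1.03  0.45] [0.29639804 0.27035702 0.12078891]
```

View pics/w1.png

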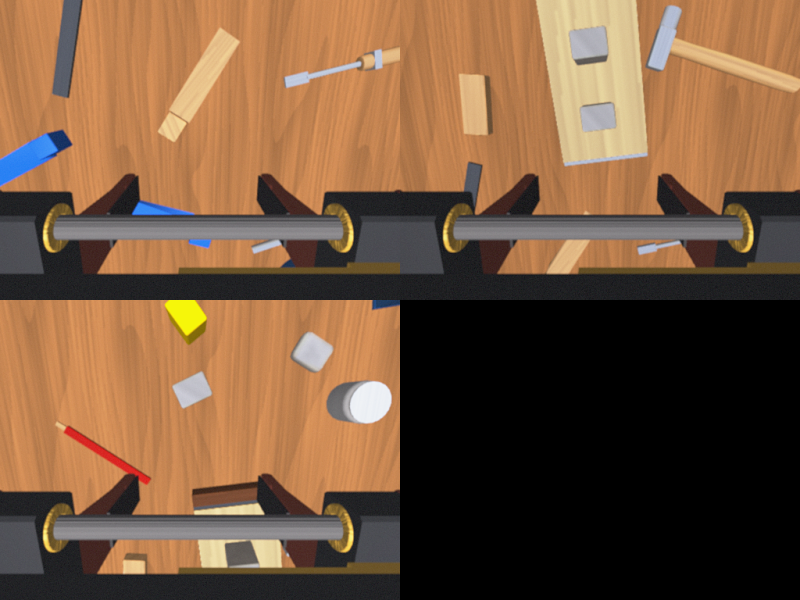

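```bash
cat > seg.py <<'E'
from h import *
import pickle
D=pickle.load(open("d.pkl","rb"))
def blob(im,mask,uv,box=60):
    m=np.zeros(mask.shape,np.uint8); x,y=map(int,uv); sl=np.s_[max(0,y-box):y+box,max(0,x-box):x+box]; m[sl]=mask[sl]
    m=cv2.morphologyEx(m,cv2.MORPH_OPEN,np.ones((3,3),np.uint8))
    n,l,st,ce=cv2.connectedComponentsWithStats(m); i=1+np.argmin(np.hypot(*(ce[1:]-uv).T)-0.05*np.sqrt(st[1:,4]))
    return max(cv2.findContours((l==i).astype(np.uint8),cv2.RETR_EXTERNAL,cv2.CHAIN_APPROX_NONE)[0],key=cv2.contourArea)[:,0]
def rect(c,cont,z):
    X=cast(c,cont,z).astype(np.float32); (cx,cy),(w,h),a=cv2.minAreaRect(X)
    a=np.deg2rad(a)
    if w<h: w,h,a=h,w,a+np.pi/2   # long side at angle a
    a=(a+np.pi/2)%np.pi-np.pi/2
    return np.array([cx,cy]),w,h,a
def topface(im,c,uv,z):
    hsv=cv2.cvtColor(im,cv2.COLOR_BGR2HSV); S,V=hsv[...,1],hsv[...,2]
    v0=np.median(V[int(uv[1])-4:int(uv[1])+5,int(uv[0])-4:int(uv[0])+5])
    m=((S<60)&(V>v0*0.86)).astype(np.uint8)
    return rect(c,blob(im,m,uv,45),z)
E
python3 - <<'E'
from seg import *
for n,k,uv,z in [("c","c",(246,114),60),("A","board",(242,50),92),("B","board",(253,147),92)]:
    p,w,h,a=topface(*D[k],uv,z); print(n,p.round(1),round(w,1),round(h,1),round(a,3))
im,c=D["wedge"]; print("px wedge/table", im[120,255],im[150,222],im[165,215],im[100,180],im[200,250])
im,c=D["board"]
for y in range(190,214,2): print(y,im[y,262])
f=lambda i,x,y,w,h:cv2.resize(i[y:y+h,x:x+w],(400,300),interpolation=cv2.INTER_CUBIC)
w=D["wedge"][0]
cv2.imwrite("pics/crop2.png",np.vstack([np.hstack([f(w,180,20,160,120),f(w,180,120,80,60)]),np.hstack([f(im,170,140,160,120),f(im,200,0,160,120)])]))
E
```

```text
c [488.3 322.9] 45.2 33.1 0.441
A [564.9  58.7] 45.5 33.1 0.13
B [576.3 -32.9] 45.6 32.9 0.123
px wedge/table [141 196 233] [139 195 232] [146 207 240] [ 84 135 198] [ 79 132 195]
190 [147 197 221]
192 [144 193 217]
194 [145 192 217]
196 [143 190 214]
198 [140 188 215]
200 [139 183 212]
202 [194 186 183]
204 [216 194 181]
206 [152 159 182]
208 [ 74 122 184]
210 [ 77 122 184]
212 [ 73 121 185]
```

View pics/crop2.png

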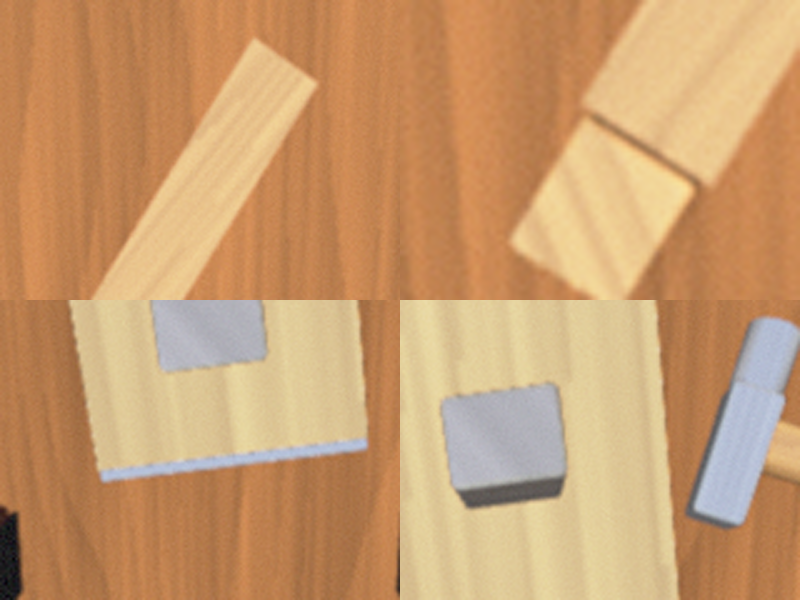

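The wrist views agree with the given sizes: stone faces about 45.5 x 33, A to B 92.3 mm, row turn about 0.125. Crop positions: wedge tip corners at native px (282,35) and (307,54), grip top around (221,162), steel bar from (210,211) to (317,198). Next I'll place stone c.

```bash
python3 - <<'E'
from seg import *
c=D["wedge"][1]
t=cast(c,[(282,35.2),(307.2,53.6)],6); g=cast(c,[(218,143),(239.2,157.6),(225,180),(202.4,168.4)],48)
print("tip",t.round(1),t.mean(0).round(1),"w",np.hypot(*(t[0]-t[1])).round(1)); print("grip",g.mean(0).round(1),"sides",[np.hypot(*(g[i]-g[(i+1)%4])).round(1) for i in range(4)])
d=t.mean(0)-g.mean(0); print("len",np.hypot(*d).round(1),"dir",np.arctan2(d[1],d[0]).round(3))
b=cast(D["board"][1],[(210,210.8),(316.8,198)],20); print("bar",b.round(1),b.mean(0).round(1),np.hypot(*(b[1]-b[0])).round(1), np.arctan2(*(b[1]-b[0])[::-1]).round(3))
# stone c
C=np.array([488.3,322.9]); M=np.array([570.6,12.9]); phi=.125
env.reach([*C,200],down(.441)); env.move_l([*C,96],rate=120); set_gripper(40); env.hold(.1)
s=env.read_state(); print("w",s["width"]); 
env.move_l([*C,230],rate=150); env.reach([*M,230],down(phi)); env.hold(.2)
im,_=snap("wrist"); cv2.imwrite("pics/held.png",im)
s=env.read_state(); print(s["time_s"],s["width"],s["tool_pos"],s["force"])
E
```

```text
tip [[ 553.4 -216.1]
 [ 583.2 -235.5]] [ 568.3 -225.8] w 35.5
grip [ 484.5 -356.8] sides [np.float64(28.3), np.float64(30.3), np.float64(28.5), np.float64(33.8)]
len 155.5 dir 1.002
bar [[ 518.3 -119. ]
 [ 660.3 -101.6]] [ 589.3 -110.3] 143.1 0.122
w 45.83537930748876
11.7417 45.91539516846211 [570.60570293  13.94373004 230.01090371] [ 0.74670581 -0.45454669 -1.84638159]
```

View pics/held.png

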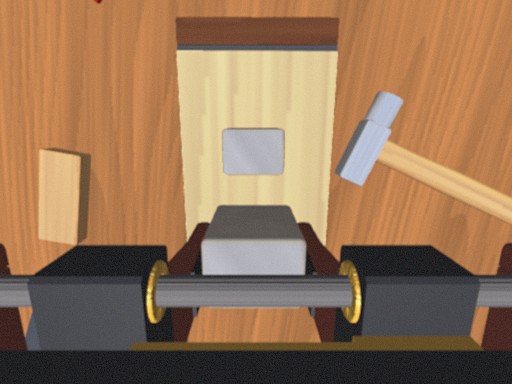

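Held stone is square and lined up with A (both centred near column 253). I'll check its position along the row numerically from its top edge (row 240), then lower it.

```bash
python3 - <<'E'
from h import *
im,c=snap("wrist"); s=env.read_state(); T=np.array(s["tool_pos"])
u=np.array([-.125,.992])
g=cv2.cvtColor(im,cv2.COLOR_BGR2GRAY)[:,240:268].mean(1); d=np.diff(g); r=225+np.argmax(d[225:255])+.5
r2=195+np.argmax(np.abs(d[195:220]))+.5
e=cast(c,[(253.5,r)],194)[0]; e2=cast(c,[(253.5,r2)],134)[0]
off=[(e-T[:2])@u-17,(e2-T[:2])@u-17]; print("rows",r,r2,"row offset in hand (top,bottom)",np.round(off,1))
o=np.clip(np.mean(off),-4,4)
M=np.array([570.6,12.9])-u*o
env.move_l([*M,140],rate=150); env.hold(.1)
print(env.move_l([*M,124],rate=20,f_stop=4)); s=env.read_state(); print("contact z",s["tool_pos"],s["force"])
set_gripper(88); env.hold(.1); env.move_l([*M,260],rate=150)
P=M-u*85; env.reach([*P,320],down(.125)); env.hold(.2)
im,c=snap("wrist"); cv2.imwrite("pics/placed.png",im); import pickle; pickle.dump((im,c),open("p.pkl","wb"))
print(env.read_state()["time_s"])
E
```

```text
rows 238.5 204.5 row offset in hand (top,bottom) [ 0.9 -0.5]
True
contact z [570.58034457  12.67199015 127.90969293] [-1.14341135 -0.73015509  5.3843566 ]
15.9333
```

View pics/placed.png

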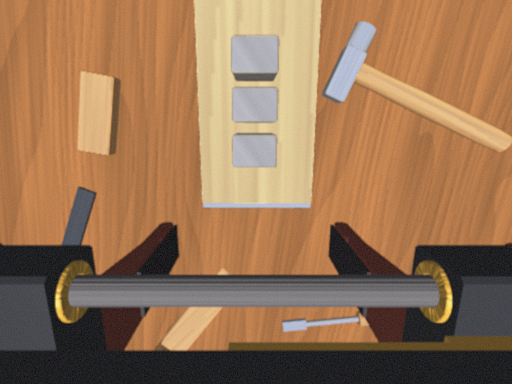

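All three stones stand in one line with similar gaps. I'll check the numbers, then fetch the wedge.

```bash
python3 - <<'E'
from seg import *
im,c=pickle.load(open("p.pkl","rb"))
u=np.array([-.125,.992]); x=np.array([.992,.125])
for n,uv in [("A",(255,53)),("C",(255,104)),("B",(255,148))]:
    p,w,h,a=topface(im,c,uv,92); print(n,p.round(1),round(w,1),round(h,1),round(a,3),"row/cross",np.round([p@u,p@x],1))
m=(cv2.inRange(im,(180,150,130),(255,235,200))).astype(np.uint8); 
sub=im[203:212,255].tolist(); print(sub)
b=cast(c,[(202.5,207.5),(311,207.5)],20); print("bar",b.round(1),"row/cross",(b.mean(0)@u).round(1),(b.mean(0)@x).round(1),np.hypot(*(b[1]-b[0])).round(1))
G=np.array([484,-357.5])
env.reach([*G,190],down(-.569)); env.move_l([*G,89],rate=120); set_gripper(24); env.hold(.1); s=env.read_state(); print("w",s["width"],s["force"],s["tool_pos"])
env.move_l([*G,114],rate=80); 
s=env.read_state(); print(s["time_s"],s["width"])
cv2.imwrite("pics/side1.png",viewer.camera("side")); im,_=snap("wrist"); cv2.imwrite("pics/w_held.png",im)
f=cv2.imread("pics/side1.png")[190:310,270:430]; cv2.imwrite("pics/wh.png",np.hstack([cv2.resize(f,(400,300)),cv2.resize(im,(400,300))]))
E
```

```text
A [565.   58.6] 45.2 32.5 0.125 row/cross [-12.5 567.8]
C [571.   12.5] 45.1 33.2 0.126 row/cross [-59. 568.]
B [576.3 -32.9] 45.7 32.7 0.126 row/cross [-104.7  567.5]
[[192, 200, 201], [211, 191, 184], [216, 190, 178], [212, 189, 182], [171, 164, 176], [101, 128, 173], [73, 118, 178], [76, 123, 183], [74, 125, 183]]
bar [[ 518.4 -121.5]
 [ 661.5 -103.2]] row/cross -185.2 571.2 144.2
w 29.492873299367456 [-0.40943027  0.47855166  0.06092287] [ 483.91170771 -357.44589283   88.96697444]
19.65 30.03665209661083
```

View pics/wh.png

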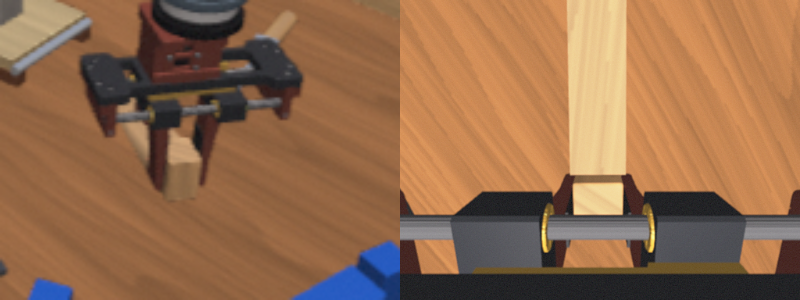

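Placement is good: row positions A -12.5, C -59.0, B -104.7, cross offsets within 0.5 mm, and the same turn. The wedge is squarely gripped and the width of 30 mm fits. The steel bar is at row about -184 with its middle at cross 570.5. Next I'll turn the wedge into line, lay it down and look at the approach.

```bash
cat >> h.py <<'E'
u=np.array([-.1247,.9922]); x=np.array([.9922,.1247])
W=lambda r,cr: r*u+cr*x
E
python3 - <<'E'
from seg import *
ch=cast(D["wedge"][1],[(366,100),(366,112)],8); g=W(-372,570.5); print("chisel tip",ch.round(0),"row/cross",(ch@u).round(0),(ch@x).round(0))
assert (ch@x).min()-570.5>40
env.reach([*g,114],down(.125)); env.hold(.2)
im,c=snap("wrist"); cv2.imwrite("pics/line.png",im); pickle.dump((im,c),open("l.pkl","wb"))
print(env.move_l([*g,84],rate=25,f_stop=3)); s=env.read_state(); print(s["time_s"],s["tool_pos"],s["force"],s["width"])
E
```

```text
chisel tip [[ 656. -287.]
 [ 657. -301.]] row/cross [-366. -380.] [615. 614.]
True
21.55 [ 612.44931081 -297.9259029    88.83403807] [ 0.73408514 -0.38069072  4.33252488] 30.089516107931534
```

View pics/line.png

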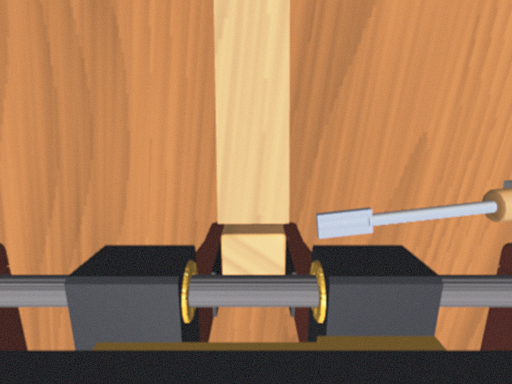

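The wedge lies flat (z 88.8, grasped at 89.0), in line and clear of the chisel. I'll push until I feel contact.

```bash
python3 - <<'E'
from h import *
import pickle
env.move_l([*W(-306,570.5),88.9],rate=50); env.hold(.3); s=env.read_state(); print("free",np.round(s["force"],2),np.round(s["tool_pos"],1),s["time_s"])
a=snap("wrist")
L=[]
for r in range(-302,-269,4):
    st=env.move_l([*W(r,570.5),88.9],rate=20); env.hold(.1); s=env.read_state(); f=np.array(s["force"]); p=np.array(s["tool_pos"])
    print(r,round(p[:2]@u,1),"Frow %.2f Fcr %.2f Fz %.2f"%(f[:2]@u,f[:2]@x,f[2]))
b=snap("wrist"); pickle.dump((a,b),open("push.pkl","wb")); print(env.read_state()["time_s"])
cv2.imwrite("pics/push.png",np.hstack([cv2.resize(i[0],(400,300),interpolation=cv2.INTER_AREA) for i in(a,b)]))
E
```

```text
free [1.02 1.05 5.7 ] [ 604.2 -232.2   88.8] 23.3083
-302 -301.9 Frow 0.17 Fcr 0.78 Fz 4.84
-298 -297.7 Frow 0.16 Fcr 0.57 Fz 4.67
-294 -293.7 Frow 0.02 Fcr 0.87 Fz 3.56
-290 -289.7 Frow -0.00 Fcr 0.21 Fz 3.78
-286 -285.7 Frow 0.55 Fcr 0.35 Fz 3.35
-282 -282.6 Frow -4.63 Fcr 0.10 Fz 0.27
-278 -278.6 Frow -5.20 Fcr -0.17 Fz 1.21
-274 -274.6 Frow -5.55 Fcr 1.23 Fz 0.65
-270 -270.6 Frow -5.22 Fcr -0.78 Fz -0.12
27.4583
```

View pics/push.png

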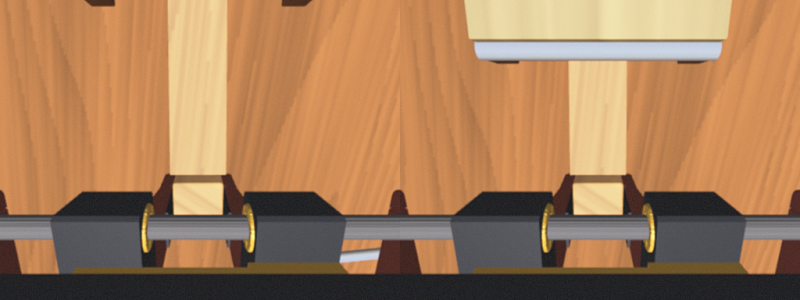

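Contact came at grip row about -284.5 (predicted -285.5), and the push is a steady 5 N or so. The wedge is centred between the rail ends (columns 100 and 297 against wedge 198). I'll go 31 mm past contact, for 5 mm of lift.

```bash
python3 - <<'E'
from h import *
import pickle
env.move_l([*W(-253,570.5),88.9],rate=20); env.hold(.5); s=env.read_state(); f=np.array(s["force"]); p=np.array(s["tool_pos"])
print(round(p[:2]@u,2),"z",p[2],"Frow %.2f Fcr %.2f Fz %.2f"%(f[:2]@u,f[:2]@x,f[2]),s["width"],s["time_s"])
e=snap("wrist"); b=pickle.load(open("push.pkl","rb"))[1]; pickle.dump(e,open("end.pkl","wb"))
sd=viewer.camera("side"); cv2.imwrite("pics/side2.png",sd)
A=cv2.resize(cv2.imread("pics/side0.png")[150:240,195:315],(400,300),interpolation=cv2.INTER_CUBIC);B=cv2.resize(sd[150:240,195:315],(400,300),interpolation=cv2.INTER_CUBIC)
cv2.imwrite("pics/end.png",np.vstack([np.hstack([A,B]),np.hstack([cv2.resize(i[0],(400,300),interpolation=cv2.INTER_AREA) for i in(b,e)])]))
E
```

```text
-253.65 z 88.83708473574565 Frow -5.70 Fcr 0.65 Fz -0.59 29.849062382284128 28.9583
```

View pics/end.png

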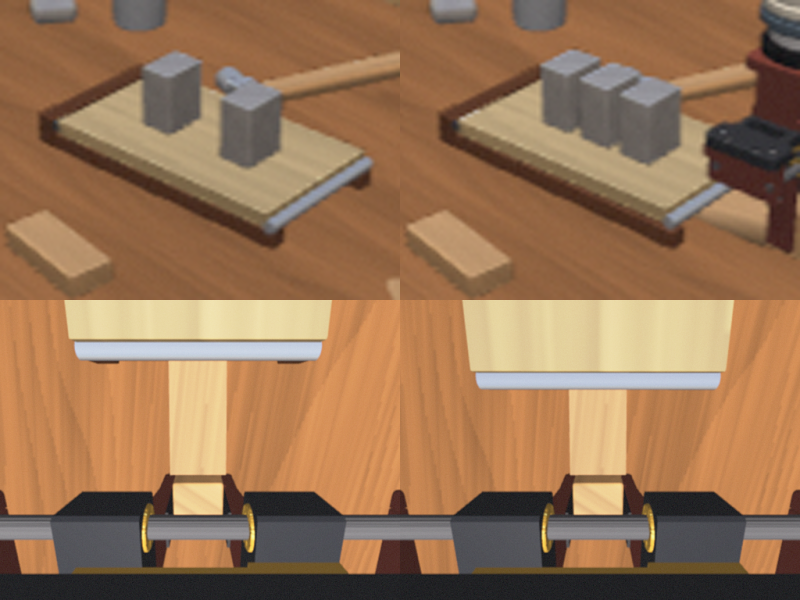

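The free end is raised and the three stones still stand in line. One last numeric check of the lift, using the 140 mm bar's apparent width.

```bash
python3 - <<'E'
from h import *
import pickle
from scipy.optimize import brentq
b=pickle.load(open("push.pkl","rb"))[1]; e=pickle.load(open("end.pkl","rb"))
for n,(im,c),row in (("b",b,352/300*384-300*1.28),("e",e,380/300*384-300*1.28)):
    v=int(round(row)); y=int(v); H=cv2.cvtColor(im,cv2.COLOR_BGR2HSV)
    m=(H[...,1]<75)&(H[...,2]>120); l=[]
    for yy in range(y-3,y+4):
        xs=np.where(m[yy,60:460])[0]+60; l.append((xs.min(),xs.max()+1))
    l=np.median(l,0)
    z=brentq(lambda z:np.hypot(*np.diff(cast(c,[(l[0]-.5,y),(l[1]-.5,y)],z),axis=0)[0])-140,-20,80)
    cols=np.where(m[:,250:262].mean(1)>.6)[0]; cols=cols[(cols>y-15)&(cols<y+15)]
    print(n,y,l,"z",round(z,1),"bar rows",cols.min(),cols.max(), "front row pos at z20/25",[(cast(c,[(255,cols.max()+.5)],q)[0]@u).round(1) for q in(20,22,25)])
s=env.read_state(); print(s["time_s"],s["width"])
E
```

```text
b 67 [ 96. 411.] z 28.9 bar rows 53 77 front row pos at z20/25 [np.float64(-184.1), np.float64(-184.4), np.float64(-184.8)]
e 102 [ 97. 410.] z 31.8 bar rows 92 114 front row pos at z20/25 [np.float64(-184.2), np.float64(-184.2), np.float64(-184.3)]
29.0583 29.858522866264376
```

```bash
python3 -c "
from h import *
print(workorder.sign_off())"
```

```text
the job is handed in; nothing more can be done
None
```

The job is done and handed in at about 29 s. No verdict was reported.

- **Stone:** The third stone stands released in the gap. Before the wedge push, it was within about 0.5 mm of the row line and of the midpoint, turned the same as its neighbours. The final side view shows all three stones still standing in line.
- **Wedge:** It lies flat, midway between the rails, and is still gripped. First contact came at a grip position of about -284.5 mm along the row (predicted -285.5). I pushed about 31 mm further at a steady 5–6 N, which gives about 5 mm of lift.
- **Lift check:** From the bar's apparent width, the bar rose 2.9 mm over the last 17 mm of push, against 2.7 mm expected. The same method put the bar about 0.8 mm higher in absolute terms than 5 mm of lift would. That is within its accuracy of about 1 mm.
- **One disagreement:** The bar's middle measured about 3 mm to the side of the stone row's line. I lined the wedge up with the bar, and the wrist picture shows it centred between the rail ends.
- **Other items:** I saw no sign of anything else being moved. I did not measure each item again at the end.

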